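# Seat a round flask in the sprung mosaic stand and hold it pressed

### The arm

A 6-joint arm with a two-finger parallel gripper is mounted at the origin on the work surface. World frame = base frame: x ahead of the robot, y to its left, z up, the work surface at z = 0. Lengths are in mm, angles in rad, forces in N, time in s.
With the tool pointing down it reaches from about 350 to 1000 mm from the base axis. Payload 7.1 kg.
Tool frame: the origin (TCP) lies where the fingers leave the gripper's body, on its centre line; the fingertips stand 73 mm ahead of it and the grasp point (between the pads) lies 54 mm ahead of it; z points along the fingers, y is the line along which they close (so a half turn about z gives the same grasp; the last joint's range is limited). The gripper opens to 85 mm and grips with 20 to 120 N. Pads are 22 mm wide; open, the fingers measure 114 mm over their backs; the gripper's body (76 mm by 85 mm) begins 54 mm behind the grasp point. The pads swing forward as they close: fully open they stand 13 mm farther back than shut.
Start: joints at [1.229, 0.423, 1.63, -0, 1.089, -0.019], TCP at [198.233, 592.714, 303.919] pointing down, gripper open.
Joint ranges: [-3, 3], [-0.9, 2.11], [0.09, 2.58], [-1.31, 4.45], [0.11, 2.69], [-2.54, 2.54]. Speed limits (rad/s): [2.39, 2.39, 3.01, 3.14, 3.14, 3.14].

### API

Orientations are given as a 3x3 rotation matrix whose columns are the frame's x, y, z axes.
In Python, from station import get_state, camera, env gives the robot as it stands.
- The arm moves only by the tool drive_tool, never from a script. Its argument "increments" is a list of rows, each an object with "slide": the shift along the tool's x, y, z in mm, a list of three; "turn": the turn, a rotation vector about the tool's x, y, z in rad, a list of three; "fingers": the opening, from 0 (shut) to 1 (fully open). A call has 1 to 5 rows; each row is the pose to reach, as a shift and turn from the pose commanded when the call began, along the tool's axes at that moment; what a row does not reach only later rows make up. A row lasts 1/10 s, in which the tool goes at most 50 mm and 8.59 degrees, less where a joint would pass 70% of its speed; a pose out of reach is approached as far as the arm can. A call with a gripper value outside its range is refused whole. The fingers move at their own pace and stop on an object; "grip_force" is the grip in N (left out, the last holds). Time passes only in rows, so rows that repeat a pose let the fingers close. It gives the time, the measured TCP pose, the force, the opening and the grip force at its end, in the units of the state.
- get_state(): the state, without advancing time (a new reading comes with each control period).
- camera(name): name is "scene" or "top" or "wrist"; returns a dict with "image" (420x560x3 uint8, red, green, blue), "z_map" (420x560 float32, mm along the optical axis (not along the pixel's ray), 0 where there is no reading), "fx", "fy", "cx", "cy" (pixels), "world_to_cam" (4x4, takes a point from world to camera coordinates); the wrist camera has in their place "T_tool_cam" (4x4, takes a point from camera to tool coordinates, whose origin is the TCP and whose axes are the flange's). Camera axes: x right, y down, z forward; pixel columns grow to the right and rows downward; lengths in mm; the calibration is good to about 2 mm. A picture is of the moment at which its call begins: read the wrist's pose just before it.
- env.job_done(): hands the job in; it is judged then, once.
The state is a dict: "clock": time; "q": joint angles; "qd": joint speeds; "tau": joint torques, N m; "position": TCP position; "tool_rot": TCP orientation; "ft_force": force on the tool from outside, world axes, zero at the start; "ft_torque": the same for the moment, N m; "grip_width": finger opening in mm; "grip_force": force on a finger pad.
Only numpy, scipy, OpenCV 4.12 (cv2) and the standard library are available. Lean on these libraries where they do the work, as an engineer would, in place of code of your own. Each camera call takes 0.05 s, during which the arm holds its last target. There are 200 camera calls.

### The job

A filling knife was left lying across the ring of the sprung stand: lay it flat in the empty compartment of the tool tray, parallel to the knife already there and pointing the same way, and let go of it. Then set the round-bellied flask upright into the ring, press it down until the springs are fully compressed, and finish while still holding it pressed down so that the mosaic can be started on it. Leave the other things where they are.

Things in the scene. Friction and masses are not known exactly. Their poses are not given: they have to be found in the camera images.
- flask: white ceramic flask, round belly, plain straight neck; 150 mm tall, about 0.22 kg, standing on the table. Belly: sphere of diameter 84 mm centred 43 mm above the origin. Neck: diameter 28 mm from 85 to 150 mm up, no lip. Flat foot of diameter 44 mm. Origin: centre of the underside; z along the neck
- ring_top (a point): centre of the upper face of the stand's steel ring, moving with it; z up. Ring: outer diameter 90 mm, hole 68 mm, 12 mm thick, three ears reaching 64 mm out, on three sprung posts over a fixed round base of diameter 136 mm. Its top is 70 mm above the table at rest. The seated flask's belly rests on the hole's upper edge, its origin about 18 mm below this point
- ring (a joint): how far the ring is pushed down, in m: 0 at rest, 0.020 at its lower stop. Springs: about 5 N to start moving it, 10 N at the stop (250 N/m); it springs back up when let go. The flask's weight alone does not move it
- knife: filling knife lying flat across the ring at the start, 200 mm long, about 0.06 kg: wooden handle 120 x 20 x 16 mm (high), steel blade 26 mm wide, 3 mm thick. Origin: on the underside, under the middle of the handle (centre of mass 14 mm from it towards the blade); x along the knife to the blade, z up. Handle 60 mm either side of the origin, blade ends 140 mm ahead
- knife_tip (a point): end of the blade of that knife, 140 mm from the knife's origin along its x, 8 mm above the handle's underside
- tray: grey plastic tool tray fixed to the table, 270 (x) x 175 (y) x 18 mm high, walls and floor 5 mm thick. A wall along its middle (y = 0), as high as the sides, parts it into two long compartments 260 x 80 mm, centred at y = -42 and +42 mm. Origin: centre of the underside; z up. The -y compartment is empty; the other knife lies in the +y one
- other_knife: second filling knife, the same as the first, lying in the +y compartment of the tray, its blade towards the tray's +x; origin as for the first; leave it alone
- jar: white straight-sided jar with a lid, 64 mm across, 85 mm tall, standing; leave it alone. Origin: centre of the underside
- bowl: empty white bowl, 100 mm across, 40 mm tall; leave it alone. Origin: centre of the underside
- tiles: stack of four square tiles, 100 mm square, 32 mm high; leave it alone. Origin: centre of the underside
- mug: mug with a handle, 74 mm across, 90 mm tall; leave it alone. Origin: centre of the underside
There are look-alikes about, which are no part of the job. What is shaped like the flask but purple or red is not meant.

How it is judged (in metres and radians):
On the way, in this order (a step that is already met when the one before it is completed fails the run):
1. the knife lies flat in the tray's empty compartment, pointing the same way as the other knife, and is let go (y of knife in the frame of tray between -0.075 and -0.012 m and z of knife in the frame of tray below 0.01 m and angle between knife's own z axis and vertical below 0.1 rad and angle between the x axis of knife and the x axis of tray, either way round below 0.2 rad and x of knife_tip in the frame of tray above 0.05 m and x of knife in the frame of tray below 0.01 m and contact force between the fingers and knife below 0.1 N and linear speed of knife below 0.03 m/s), for 0.2 s.
2. the flask stands upright in the ring and is pressed down against the springs (horizontal distance between flask and ring_top below 0.01 m and z of flask in the frame of ring_top below -0.012 m and angle between flask's own z axis and vertical below 0.15 rad and value of joint ring above 0.015 m and contact force between flask and ring above 5 N and contact force between the fingers and flask above 2 N), for 0.2 s.
At the end, for the whole second after the job is handed in: Knife flat and untouched in the tray's -y half, along the tray within 0.2 rad, blade to +x. Flask in the ring: within 10 mm of centre, 0.15 rad of upright, underside 12 mm or more below ring top; ring down over 15 mm, over 5 N from the flask on it, fingers pushing the flask with over 2 N (all of step 1 and all of step 2); the arm keeps its last pose, push and grip.
It fails at once if the other knife is shifted by more than 30 mm (distance of other_knife from where it was at the start of the episode above 0.03 m).
It fails at once if the jar is shifted by more than 30 mm (distance of jar from where it was at the start of the episode above 0.03 m).
It fails at once if the bowl is shifted by more than 30 mm (distance of bowl from where it was at the start of the episode above 0.03 m).
It fails at once if the tiles is shifted by more than 30 mm (distance of tiles from where it was at the start of the episode above 0.03 m).
It fails at once if the mug is shifted by more than 30 mm (distance of mug from where it was at the start of the episode above 0.03 m).
It also fails if it takes over 64 s, if anything falls off the work surface, if the arm or the gripper's body presses on something with over 40 N, if the wrist force passes 120 N, or if a joint passes its speed limit or range.

## Working session

There is one attempt and no reset: what is moved stays moved. The work goes in short steps, Python scripts to look and compute and a tool call to move; the robot and the scene stay as the last step left them, time stands still between calls to the robot, and variables do not carry over. Pictures are saved under pics/ and viewed, at most 10 in all, crops included, and the job is handed in when it is done.

Besides the shell and the picture viewer there is one more tool, called after "Call:" in YAML: its name, and indented under it one key for each argument. drive_tool: Moves the arm, as the interface text tells. Its arguments: {"type":"object","properties":{"increments":{"type":"array"},"grip_force":{"type":"number"}},"required":["increments"]}

```bash
ls; mkdir -p pics; python3 - <<'E'
from station import get_state, camera
import cv2, numpy as np, pickle
s=get_state(); print({k:np.round(v,3).tolist() for k,v in s.items()})
ims=[]
for n in ("scene","top"):
    c=camera(n); pickle.dump(c,open(f"{n}0.pkl","wb"))
    cv2.imwrite(f"pics/{n}0.png",c["image"][:,:,::-1]); print(n,c["fx"],c["cx"],c["cy"],np.round(c["world_to_cam"],3).tolist())
E
```

```text
pics
{'clock': 0.0, 'q': [1.229, 0.424, 1.631, 0.0, 1.089, -0.019], 'qd': [-0.001, -0.001, -0.001, 0.001, -0.001, 0.001], 'tau': [-0.002, -55.74, -28.174, -0.0, 0.007, 0.0], 'position': [198.096, 592.302, 303.124], 'tool_rot': [[-0.948, 0.317, -0.001], [0.317, 0.948, -0.001], [0.0, -0.002, -1.0]], 'ft_force': [0.163, -0.147, -0.1], 'ft_torque': [0.007, -0.025, -0.04], 'grip_force': 0.0, 'grip_width': 85.479}
scene 533.2933619263358 282.7635763677664 207.64473542112722 [[-0.342, 0.94, -0.002, 176.745], [0.785, 0.284, -0.55, -387.609], [-0.516, -0.189, -0.835, 1576.213], [0.0, 0.0, 0.0, 1.0]]
top 407.63013034499534 279.09119055248254 206.34829633512274 [[0.018, -0.999, 0.03, -19.042], [-0.999, -0.019, -0.029, 526.831], [0.029, -0.029, -0.999, 1091.838], [0.0, 0.0, 0.0, 1.0]]
```

View pics/scene0.png

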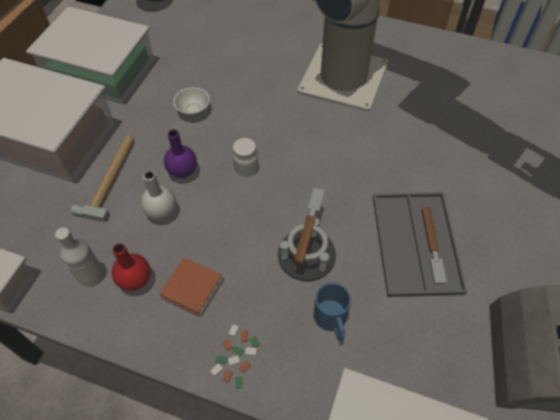

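View pics/top0.png

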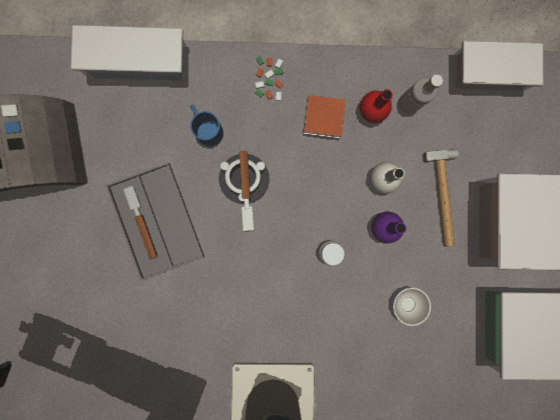

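The scene view shows the knife across the ring at about (307,240), the white flask at (158,203), and the tray at (417,243) with the other knife in its right half. The top view shows the ring at (243,177) with the knife blade towards the robot (248,230). The flask belly is at (387,178) and the empty tray half on the right at (170,220). The red, purple and bottle-shaped ones are look-alikes.

```bash
cat > h.py <<'E'
import numpy as np, cv2, pickle
def ray(c,u,v):
    W=c["world_to_cam"]; R=W[:3,:3]; o=-R.T@W[:3,3]
    d=R.T@np.array([(u-c["cx"])/c["fx"],(v-c["cy"])/c["fy"],1.]); return o,d
def onz(c,uv,z):
    o,d=ray(c,*uv); return o+d*(z-o[2])/d[2]
def tri(c1,p1,c2,p2):
    o1,d1=ray(c1,*p1); o2,d2=ray(c2,*p2)
    t=np.linalg.lstsq(np.c_[d1,-d2],o2-o1,rcond=None)[0]
    a,b=o1+d1*t[0],o2+d2*t[1]; return (a+b)/2,np.linalg.norm(a-b)
def blobs(c,lo,hi,amin=60):
    hsv=cv2.cvtColor(c["image"],cv2.COLOR_RGB2HSV); m=cv2.inRange(hsv,np.array(lo),np.array(hi))
    m=cv2.morphologyEx(m,cv2.MORPH_OPEN,np.ones((2,2),np.uint8))
    cs,_=cv2.findContours(m,cv2.RETR_EXTERNAL,cv2.CHAIN_APPROX_NONE)
    return [k for k in cs if cv2.contourArea(k)>amin]
E
python3 - <<'E'
from h import *
np.set_printoptions(precision=1,suppress=True)
S=pickle.load(open("scene0.pkl","rb"));T=pickle.load(open("top0.pkl","rb"))
for n,c in(("scene",S),("top",T)):
    print(n,"zvalid",(c["z_map"]>0).mean())
    for k in blobs(c,(3,100,40),(20,255,255)):
        (x,y),wh,a=cv2.minAreaRect(k); print(" brown",np.array([x,y]),np.array(wh),a,cv2.boxPoints(cv2.minAreaRect(k)).ravel())
    for k in blobs(c,(0,0,120),(180,50,255)):
        (x,y),wh,a=cv2.minAreaRect(k)
        if cv2.contourArea(k)<4000: print(" white",np.array([x,y]),np.array(wh),a)
for n,c,(x0,y0,x1,y1) in (("s",S,(130,165,470,310)),("t",T,(100,90,420,290))):
    cv2.imwrite(f"pics/{n}crop.png",cv2.convertScaleAbs(cv2.resize(c["image"][y0:y1,x0:x1,::-1],None,fx=2.35,fy=2.35,interpolation=cv2.INTER_CUBIC),alpha=1.6))
E
```

```text
scene zvalid 0.9960799319727891
 brown [190.7 286. ] [43.5 49.6] 30.25643539428711 [159.4 296.5 184.4 253.6 222.  275.6 197.  318.4]
 brown [305.4 240. ] [ 9.2 47.3] 15.94539737701416 [294.5 261.4 307.4 216.  316.3 218.5 303.3 263.9]
 brown [430.8 229.5] [42.9  7.6] 78.69007110595703 [422.8 209.2 430.3 207.7 438.8 249.8 431.3 251.3]
 brown [113.2 172.1] [ 7.6 76.9] 26.56505012512207 [ 92.6 204.8 127.  136.  133.8 139.4  99.4 208.2]
 brown [420.5  14. ] [28. 65.] 90.0 [388.   0. 453.   0. 453.  28. 388.  28.]
 brown [24. 32.] [64. 48.] 90.0 [-0.  0. 48.  0. 48. 64.  0. 64.]
 white [216.9 369.9] [ 8.1 13.1] 50.194427490234375
 white [234.2 360.4] [ 7.9 12. ] 71.56504821777344
 white [251.5 351. ] [ 8. 11.] 90.0
 white [234.  330.5] [ 7.6 11.6] 26.56505012512207
 white [438.7 267.9] [30.6 10.4] 78.69007110595703
 white [ 72.3 256.3] [23.1 13.6] 3.3664608001708984
 white [ 12.  270.5] [43. 24.] 90.0
 white [ 62.5 234. ] [12. 13.] 90.0
 white [319.3 243.4] [21.1 32. ] 7.125016689300537
 white [292.1 236.9] [17.  29.1] 17.102725982666016
 white [ 88.5 210.4] [33.4  8.7] 10.784297943115234

[... 284 characters left out ...]
034
 brown [146.4 237.4] [44.7  7.7] 70.01689147949219 [135.2 217.7 142.4 215.  157.6 257.  150.4 259.7]
 brown [445.5 203.6] [85.9  9.2] 83.9909896850586 [436.5 161.4 445.6 160.4 454.6 245.8 445.5 246.8]
 brown [245.3 175.1] [46.4  7.8] 86.18592071533203 [239.8 152.2 247.6 151.7 250.7 198.  242.9 198.5]
 brown [325.3 116.3] [37.8 37.1] 7.125016689300537 [304.2 132.4 308.8  95.6 346.3 100.3 341.7 137.1]
 white [367.4 378.1] [13.8  9.1] 16.699243545532227
 white [210.6 375.3] [17.6 18.8] 23.198591232299805
 white [478.3 278.5] [19.6 33.9] 80.53767395019531
 white [ 37.3 280.2] [24.5 35.1] 2.290609836578369
 white [  9.  110.5] [11. 18.] 90.0
 white [ 91.5 114.8] [38.3 58.9] 10.437475204467773
```

View pics/scrop.png

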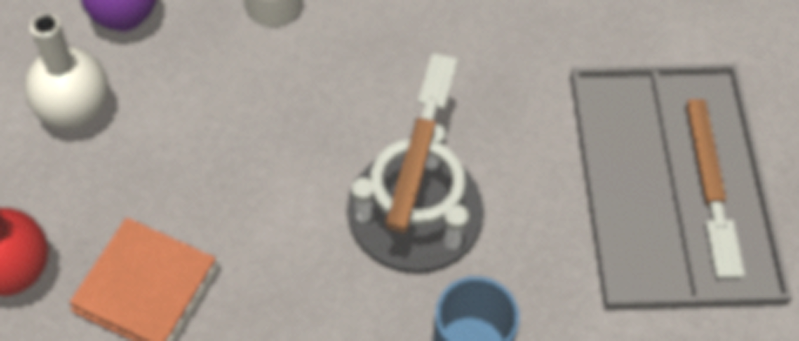

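View pics/tcrop.png

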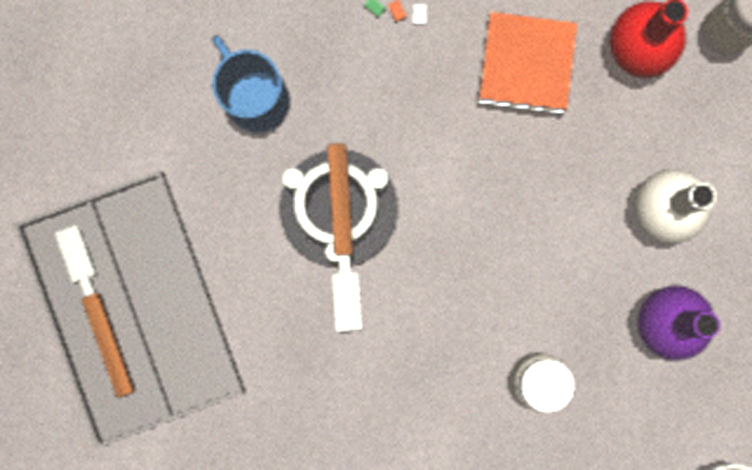

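```bash
python3 - <<'E'
from h import *
np.set_printoptions(precision=1,suppress=True)
S=pickle.load(open("scene0.pkl","rb"));T=pickle.load(open("top0.pkl","rb"))
s=lambda u,v:(130+(u+.5)/2.35-.5,165+(v+.5)/2.35-.5); t=lambda u,v:(100+(u+.5)/2.35-.5,90+(v+.5)/2.35-.5)
P=dict(handle=((305.4,240),(245.3,175.1)), tip=(s(441,55),t(347,331)), ring=(s(419,180),t(336,203)),
 necktop=(s(44,24),t(703,196)), c_pp=(s(788,301),t(22,228)),c_pm=(s(606,307),t(162,174)),c_mm=(s(573,70),t(244,391)),c_mp=(s(735,68),t(103,442)),
 oh=((430.8,229.5),(146.4,237.4)), mug=(s(476,310),t(247,84)))
for k,(a,b) in P.items(): print(k,*tri(S,a,T,b))
print("ring on z70",onz(S,s(419,180),70),onz(T,t(336,203),70))
for k in("c_pp","c_pm","c_mm","c_mp"): print(k,onz(S,P[k][0],18),onz(T,P[k][1],18))
print("handle z86",onz(S,P['handle'][0],86),onz(T,P['handle'][1],86))
print("handle ends z84",[onz(T,p,84)[:2] for p in((243.7,151.95),(246.8,198.25))],"tip z79",onz(T,P['tip'][1],79),onz(S,P['tip'][0],79))
print("other handle ends z21",[onz(T,p,21)[:2] for p in((138.8,216.4),(154,258.3))])
# belly: depth points -> sphere
def pts(c,x0,x1,y0,y1):
    v,u=np.mgrid[y0:y1,x0:x1]; z=c["z_map"][y0:y1,x0:x1]; W=c["world_to_cam"]
    X=np.stack([(u-c["cx"])/c["fx"]*z,(v-c["cy"])/c["fy"]*z,z],-1).reshape(-1,3)
    return (X-W[:3,3])@W[:3,:3]
from scipy.optimize import least_squares
A=np.r_[pts(T,360,412,155,202),pts(S,135,182,165,228)]
m=(A[:,2]>25)&(A[:,2]<80); r=least_squares(lambda q:np.linalg.norm(A[m]-q[:3],axis=1)-q[3],[650,-230,43,42],loss="soft_l1"); print("sphere",r.x,m.sum())
n=A[A[:,2]>95]; print("neck",n.mean(0),n.max(0),n.min(0))
B=np.r_[pts(T,215,272,145,205)]; m=(abs(B[:,2]-70)<5); print("ring pts",np.median(B[m],0),m.sum())
E
```

```text
handle [602.8  82.4  67.1] 5.056522384269971
tip [463.2  69.5  76.5] 3.9240386746826754
ring [600.8  88.7  61.7] 3.8604186191575676
necktop [ 607.2 -288.4  146.9] 2.1508055957059486
c_pp [571.1 452.5  -3.7] 5.420122213268666
c_pm [636.9 292.1  -1.1] 1.6230334331977663
c_mm [389.8 192.   10.6] 4.600373648555124
c_mp [329.3 351.3   9.7] 8.55066672721995
oh [436.7 347.    2.2] 4.888760989050108
mug [723.  182.4  90.5] 0.8680644507023175
ring on z70 [604.8  91.8  70. ] [600.5  86.4  70. ]
c_pp [581.8 450.9  18. ] [570.3 441.4  18. ]
c_pm [645.9 292.   18. ] [634.6 286.7  18. ]
c_mm [394.2 194.5  18. ] [391.2 188.7  18. ]
c_mp [333.6 354.5  18. ] [331.9 344.6  18. ]
handle z86 [612.5  87.6  86. ] [601.5  78.9  86. ]
handle ends z84 [array([660. ,  84.2]), array([543.6,  74.1])] tip z79 [462.6  71.3  79. ] [465.6  68.1  79. ]
other handle ends z21 [array([493.3, 360.5]), array([383.8, 317.8])]
sphere [-107050.1  321448.6 1335800.9 1378146.8] 1539
neck [ 626.6 -258.   189. ] [1178.5  242.3 1106.7] [ 494.7 -300.8   95. ]
ring pts [612.6  92.3  69.7] 467
```

Call:
drive_tool:
  increments:
    - {"slide": [-40, -20, -12], "turn": [0, 0, 0], "fingers": 0.6}
    - {"slide": [-80, -40, -24], "turn": [0, 0, 0], "fingers": 0.6}
    - {"slide": [-120, -60, -36], "turn": [0, 0, 0], "fingers": 0.6}
    - {"slide": [-160, -80, -48], "turn": [0, 0, 0], "fingers": 0.6}
    - {"slide": [-200, -100, -60], "turn": [0, 0, 0], "fingers": 0.6}

```text
clock: 0.6
position: [357.0, 432.9, 364.1]
tool_rot: [[-0.948, 0.317, -0.0], [0.317, 0.948, -0.0], [0.0, -0.001, -1.0]]
ft_force: [1.0, 1.6, 0.4]
grip_width: 51.3
grip_force: 0.0
```

Call:
drive_tool:
  increments:
    - {"slide": [-40, -20, -12], "turn": [0, 0, 0], "fingers": 0.6}
    - {"slide": [-80, -40, -24], "turn": [0, 0, 0], "fingers": 0.6}
    - {"slide": [-110, -60, -40], "turn": [0, 0, 0], "fingers": 0.6}
    - {"slide": [-110, -60, -40], "turn": [0, 0, 0], "fingers": 0.6}
    - {"slide": [-110, -60, -40], "turn": [0, 0, 0], "fingers": 0.6}

```text
clock: 1.1
position: [441.8, 342.0, 403.9]
tool_rot: [[-0.948, 0.319, -0.0], [0.319, 0.948, 0.0], [0.0, 0.0, -1.0]]
ft_force: [0.2, 0.0, 0.7]
grip_width: 51.3
grip_force: 0.0
```

```bash
cat >> h.py <<'E'
def wrist(tag):
    from station import get_state, camera
    s=get_state(); c=camera("wrist"); M=np.eye(4); M[:3,:3]=s["tool_rot"]; M[:3,3]=s["position"]
    c["world_to_cam"]=np.linalg.inv(M@c["T_tool_cam"]); c["state"]=s
    pickle.dump(c,open(tag+".pkl","wb")); cv2.imwrite(f"pics/{tag}.png",c["image"][:,:,::-1])
    print(tag,np.round(s["clock"],2),np.round(s["q"],3),np.round(s["position"],1)); return c
E
python3 - <<'E'
from h import *
c=wrist("w1"); print(np.round(c["T_tool_cam"],3).tolist(),c["fx"])
print([np.round(onz(c,p,18)[:2]).tolist() for p in((0,0),(559,0),(559,419),(0,419))])
E
```

```text
w1 1.1 [ 0.637  0.223  1.676  0.     1.243 -0.609] [441.8 342.  403.9]
[[0.0, -0.946, -0.325, 82.52], [1.0, 0.0, 0.0, -0.986], [-0.0, -0.325, 0.946, -70.973], [0.0, 0.0, 0.0, 1.0]] 309.7033963096031
[[133.0, 78.0], [358.0, 747.0], [1116.0, 720.0], [754.0, -353.0]]
```

View pics/w1.png

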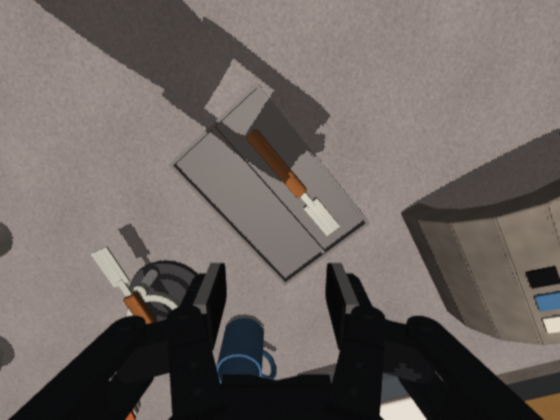

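The wrist view shows the tray with corners at about (175,165), (286,280), (365,222) and (263,86). The other knife runs from handle end (250,133) to blade end (325,230), and the ring's knife is partly hidden at the lower left.

```bash
python3 - <<'E'
from h import *
np.set_printoptions(precision=1,suppress=True)
c=pickle.load(open("w1.pkl","rb"));T=pickle.load(open("top0.pkl","rb"))
t=lambda u,v:(100+(u+.5)/2.35-.5,90+(v+.5)/2.35-.5)
W=dict(mm=(175,165),pm=(286,280),pp=(365,222),mp=(263,86)); U=dict(pp=t(22,228),pm=t(162,174),mm=t(244,391),mp=t(103,442))
Q={k:onz(c,p,18)[:2] for k,p in W.items()}
for k in W: print(k,Q[k],*tri(c,W[k],T,U[k]))
d=Q['pp']-Q['mp']; e=Q['pm']-Q['mm']; print(np.linalg.norm(d),np.linalg.norm(e),np.degrees(np.arctan2(d[1],d[0])),np.degrees(np.arctan2(e[1],e[0])),np.linalg.norm(Q['pp']-Q['pm']),np.linalg.norm(Q['mp']-Q['mm']))
print("ctr",np.mean(list(Q.values()),0))
for k in blobs(c,(3,100,40),(20,255,255)):
    r=cv2.minAreaRect(k); 
    if 200<r[0][0]<350: print(r); b=cv2.boxPoints(r); print([onz(c,p,18)[:2] for p in b], onz(c,r[0],20), onz(c,(323,224),13))
    mtx=None
v,u=np.array([[165,180],[205,262],[250,280]]).T if 0 else ([175,200,240],[195,225,270])
W=np.linalg.inv(c["world_to_cam"])
for a,b in((200,175),(250,225),(285,265)):
    z=c["z_map"][b,a]; print("floor z",(W@np.array([(a-c["cx"])/c["fx"]*z,(b-c["cy"])/c["fy"]*z,z,1]))[:3])
E
```

```text
mm [394.9 199.6] [392.9 192.3   0.9] 6.8049591236338145
pm [633.  295.4] [637.9 291.7   6.1] 5.320331233011361
pp [573.2 445.8] [571.4 443.5  18.5] 4.960926904895647
mp [334.  359.3] [328.5 357.8 -24.2] 5.878719469044177
254.3363555627443 256.58069899973447 19.89153680512135 21.913371679763785 161.87759011590813 170.87698616612994
ctr [483.8 325. ]
((277.1017150878906, 164.029296875), (80.27301025390625, 14.210729598999023), 49.76364517211914)
[array([391.7, 312.7]), array([384.6, 331.8]), array([494.9, 376.1]), array([503.5, 356.1])] [441.5 343.6  20. ] [557.4 382.2  13. ]
floor z [422.3 224.9   5. ]
floor z [524.5 269.4   5.1]
floor z [611.9 300.8   5.7]
```

```bash
cat >> h.py <<'E'
def cloud(c):
    v,u=np.mgrid[:420,:560]; z=c["z_map"].astype(float); W=c["world_to_cam"]
    X=np.stack([(u-c["cx"])/c["fx"]*z,(v-c["cy"])/c["fy"]*z,z],-1)
    X=(X-W[:3,3])@W[:3,:3]; X[z<=0]=np.nan; return X
E
python3 - <<'E'
from h import *
np.set_printoptions(precision=1,suppress=True)
for n in("w1","top0","scene0"):
    c=pickle.load(open(n+".pkl","rb")); X=cloud(c)
    tab=X[(abs(X[...,0]-480)<30)&(abs(X[...,1]-120)<20)&(X[...,2]<30)]; print(n,"table z",np.median(tab[:,2]) if len(tab) else None)
    m=(X[...,2]>3)&(X[...,2]<9)&(X[...,0]>300)&(X[...,0]<680)&(X[...,1]>160)&(X[...,1]<480)
    m=cv2.morphologyEx(m.astype(np.uint8),cv2.MORPH_OPEN,np.ones((3,3)))
    k,lab,st,ce=cv2.connectedComponentsWithStats(m,connectivity=4)
    for i in range(1,k):
        if st[i,4]>300:
            p=X[lab==i]; r=cv2.minAreaRect(p[:,:2].astype(np.float32)); print(" floor",np.array(r[0]),np.array(r[1]),r[2],np.median(p[:,2]),st[i,4])
    # knife handle, raised
    hsv=cv2.cvtColor(c["image"],cv2.COLOR_RGB2HSV); b=cv2.inRange(hsv,np.array((3,100,40)),np.array((20,255,255)))>0
    for nm,lo,hi,x0,x1,y0,y1 in(("knife",78,95,520,700,40,140),("other",15,26,350,540,290,400)):
        q=X[b&(X[...,2]>lo)&(X[...,2]<hi)&(X[...,0]>x0)&(X[...,0]<x1)&(X[...,1]>y0)&(X[...,1]<y1)]
        if len(q)>30: r=cv2.minAreaRect(q[:,:2].astype(np.float32)); print(nm,np.array(r[0]),np.array(r[1]),r[2],np.median(q[:,2]),len(q))
    # flask
    q=X[(abs(X[...,0]-607)<80)&(abs(X[...,1]+285)<60)&(X[...,2]>30)&(X[...,2]<170)]
    if len(q)>50:
        nk=q[q[:,2]>100]; print("neck",np.median(nk,0),nk.max(0),nk.min(0),len(nk))
        w=q[q[:,2]<80]; A=np.c_[2*w,np.ones(len(w))]; s=np.linalg.lstsq(A,(w**2).sum(1),rcond=None)[0]; print("sphere",s[:3],np.sqrt(s[3]+s[:3]@s[:3]),len(w))
    hb=(hsv[...,1]<50)&(hsv[...,2]>90)
    q=X[hb&(abs(X[...,2]-70)<5)&(abs(X[...,0]-605)<60)&(abs(X[...,1]-90)<60)]
    if len(q)>50: A=np.c_[2*q[:,:2],np.ones(len(q))]; s=np.linalg.lstsq(A,(q[:,:2]**2).sum(1),rcond=None)[0]; print("ring",s[:2],np.sqrt(s[2]+s[:2]@s[:2]),np.median(q[:,2]),len(q))
E
```

```text
w1 table z 0.7886209981381334
 floor [468.  360.6] [260.8  80.2] 21.788633346557617 5.788203073999122 6948
 floor [500.2 280.6] [261.   79.2] 21.765201568603516 5.79043076988431 7697
knife [573.1  80.4] [55.9 20.1] 6.443981170654297 86.18552535365563 412
other [441.4 343.1] [118.1  20.1] 21.338489532470703 21.51296253298041 1085
ring [587.3  88.8] 31.85373006506614 70.72236058495606 307
top0 table z -0.20883430091789884
knife [604.4  81.2] [116.9  19. ] 4.834831237792969 85.84052237028091 341
other [440.8 342.6] [117.9  21.1] 21.59218406677246 20.330582963846403 338
neck [ 605.2 -283.3  148.9] [ 619.7 -274.2  154.6] [ 593.4 -300.8  101.7] 172
sphere [ 607.2 -288.8   43.9] 41.1841851877718 573
ring [604.9  86.6] 43.304448406267575 69.74807922053938 444
scene0 table z -1.2340105566972228
knife [606.1  83.2] [117.6  19. ] 5.245551109313965 84.42947441434482 373
other [443.6 344.2] [115.6  19.2] 21.993022918701172 19.8637948922837 310
neck [ 614.6 -280.8  137.1] [ 623.5 -271.2  152.8] [ 594.8 -298.3  100.2] 257
sphere [ 608.7 -286.2   42.9] 40.48404455387883 783
ring [606.2  89.1] 43.697476624941075 68.56959546621667 538
```

Call:
drive_tool:
  increments:
    - {"slide": [-27, -24, 22], "turn": [0, 0, 0], "fingers": 0.6}
    - {"slide": [-54, -48, 44], "turn": [0, 0, 0], "fingers": 0.6}
    - {"slide": [-81, -72, 66], "turn": [0, 0, 0], "fingers": 0.6}
    - {"slide": [-108, -96, 88], "turn": [0, 0, 0], "fingers": 0.6}
    - {"slide": [-135, -120, 110], "turn": [0, 0, 0], "fingers": 0.6}

```text
clock: 1.65
position: [530.9, 186.1, 292.3]
tool_rot: [[-0.949, 0.315, -0.001], [0.315, 0.949, -0.0], [0.001, -0.001, -1.0]]
ft_force: [0.6, 0.1, -0.0]
grip_width: 51.2
grip_force: 0.0
```

Call:
drive_tool:
  increments:
    - {"slide": [-30, -27, 25], "turn": [0, 0, -0.137], "fingers": 0.6}
    - {"slide": [-60, -54, 50], "turn": [0, 0, -0.275], "fingers": 0.6}
    - {"slide": [-89.6, -80.3, 74], "turn": [0, 0, -0.412], "fingers": 0.6}
    - {"slide": [-89.6, -80.3, 74], "turn": [0, 0, -0.412], "fingers": 0.6}
    - {"slide": [-89.6, -80.3, 74], "turn": [0, 0, -0.412], "fingers": 0.6}

```text
clock: 2.15
position: [590.2, 81.9, 218.4]
tool_rot: [[-0.996, -0.087, -0.003], [-0.087, 0.996, 0.0], [0.003, 0.0, -1.0]]
ft_force: [0.3, 0.3, -0.6]
grip_width: 51.6
grip_force: 0.0
```

```bash
python3 - <<'E'
from h import *
np.set_printoptions(precision=2,suppress=True)
c=wrist("w2"); X=cloud(c); print(c["state"]["tool_rot"],c["state"]["grip_width"])
hsv=cv2.cvtColor(c["image"],cv2.COLOR_RGB2HSV); b=cv2.inRange(hsv,np.array((3,100,40)),np.array((20,255,255)))>0
q=X[b&(X[...,2]>78)&(X[...,2]<95)&(X[...,0]>520)&(X[...,0]<700)&(X[...,1]>40)&(X[...,1]<140)]
if len(q)>30: r=cv2.minAreaRect(q[:,:2].astype(np.float32)); print("knife",r,np.median(q[:,2]),len(q))
hb=(hsv[...,1]<50)&(hsv[...,2]>90)
q=X[hb&(X[...,2]>66)&(X[...,2]<90)&(abs(X[...,0]-605)<75)&(abs(X[...,1]-88)<70)]; print("ring-ish",len(q),np.percentile(q[:,2],[5,50,95]))
E
```

```text
w2 2.15 [ 0.12  0.49  1.75  0.    0.9  -1.54] [590.2  81.9 218.4]
[[-1.   -0.09 -0.  ]
 [-0.09  1.    0.  ]
 [ 0.    0.   -1.  ]] 51.55508277631208
knife ((604.8615112304688, 81.21714782714844), (119.7809829711914, 19.973316192626953), 4.885690212249756) 86.72957292833402 4076
ring-ish 4049 [69.76 70.89 80.56]
```

View pics/w2.png

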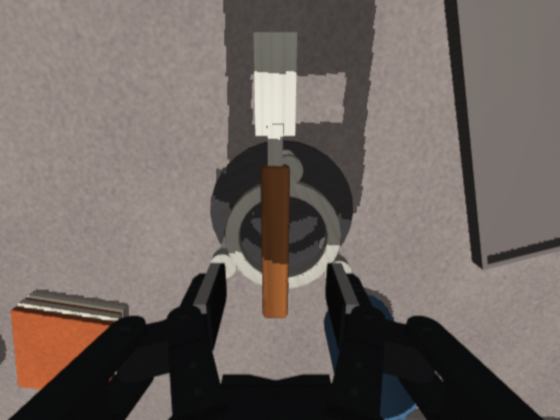

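The picture shows the knife running straight up the image from (275,315) to (275,35), centred between the fingers with the ring beneath it. The depth reading puts the handle top at about 86 mm, as expected.

Call:
drive_tool:
  increments:
    - {"slide": [-0.5, -2, 35], "turn": [0, 0, 0], "fingers": 0.6}
    - {"slide": [-0.5, -2, 60], "turn": [0, 0, 0], "fingers": 0.6}
    - {"slide": [-0.5, -2, 72], "turn": [0, 0, 0], "fingers": 0.6}
    - {"slide": [-0.5, -2, 72], "turn": [0, 0, 0], "fingers": 0.6}
    - {"slide": [-0.5, -2, 72], "turn": [0, 0, 0], "fingers": 0.4}
  grip_force: 40

```text
clock: 2.7
position: [592.0, 80.5, 149.0]
tool_rot: [[-0.996, -0.09, 0.001], [-0.09, 0.996, 0.0], [-0.001, 0.0, -1.0]]
ft_force: [0.9, 0.4, 0.1]
grip_width: 38.0
grip_force: 0.0
```

Call:
drive_tool:
  increments:
    - {"slide": [0, 0, 0], "turn": [0, 0, 0], "fingers": 0.2}
    - {"slide": [0, 0, 0], "turn": [0, 0, 0], "fingers": 0.1}
    - {"slide": [0, 0, 0], "turn": [0, 0, 0], "fingers": 0.1}
    - {"slide": [0, 0, 0], "turn": [0, 0, 0], "fingers": 0.1}
    - {"slide": [0, 0, 0], "turn": [0, 0, 0], "fingers": 0.1}

```text
clock: 3.2
position: [592.4, 79.7, 148.6]
tool_rot: [[-0.996, -0.089, 0.002], [-0.089, 0.996, 0.0], [-0.002, 0.0, -1.0]]
ft_force: [0.7, 3.7, 4.7]
grip_width: 18.5
grip_force: 43.0
```

Call:
drive_tool:
  increments:
    - {"slide": [0, 0, -10], "turn": [0, 0, 0], "fingers": 0.1}
    - {"slide": [0, 0, -35], "turn": [0, 0, 0], "fingers": 0.1}
    - {"slide": [0, 0, -70], "turn": [0, 0, 0], "fingers": 0.1}
    - {"slide": [0, 0, -100], "turn": [0, 0, 0], "fingers": 0.1}
    - {"slide": [0, 0, -100], "turn": [0, 0, 0], "fingers": 0.1}

```text
clock: 3.7
position: [593.3, 79.3, 252.2]
tool_rot: [[-0.996, -0.089, 0.006], [-0.089, 0.996, 0.0], [-0.006, -0.0, -1.0]]
ft_force: [-0.2, -0.2, -0.8]
grip_width: 18.5
grip_force: 42.5
```

```bash
python3 - <<'E'
from h import *
np.set_printoptions(precision=2,suppress=True)
c=wrist("w3"); X=cloud(c); s=c["state"]; print(s["tool_rot"],s["grip_width"],s["grip_force"],s["ft_force"])
L=(X-s["position"])@np.array(s["tool_rot"])  # tool coords
hsv=cv2.cvtColor(c["image"],cv2.COLOR_RGB2HSV); b=cv2.inRange(hsv,np.array((3,100,40)),np.array((20,255,255)))>0
q=L[b&(abs(L[...,1])<30)&(L[...,2]<110)&(L[...,2]>40)]
r=cv2.minAreaRect(q[:,:2].astype(np.float32)); print("handle in tool",r,len(q)); print("z vs x",np.polyfit(q[:,0],q[:,2],1),"z vs y",np.polyfit(q[:,1],q[:,2],1))
bl=(hsv[...,1]<60)&(hsv[...,2]>60)&(abs(L[...,1])<30)&(L[...,2]<120)&(L[...,2]>40)&(L[...,0]>50)
p=L[bl]; print("blade",len(p),p.min(0),p.max(0),np.median(p,0))
E
```

```text
w3 3.7 [ 0.11  0.45  1.73 -0.    0.96 -1.55] [593.3  79.3 252.2]
[[-1.   -0.09  0.01]
 [-0.09  1.    0.  ]
 [-0.01 -0.   -1.  ]] 18.48054355598454 42.47292995452881 [-0.24 -0.25 -0.77]
handle in tool ((-7.329307556152344, -1.259413719177246), (19.867568969726562, 110.17082214355469), 89.84295654296875) 7272
z vs x [ 0.   63.05] z vs y [ 0.01 63.06]
blade 9815 [ 50.01 -14.52  66.31] [121.97  11.74  71.43] [94.89 -1.27 69.  ]
```

View pics/w3.png

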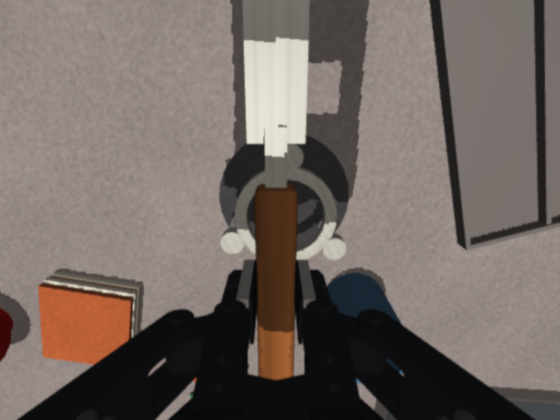

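The picture shows the knife held level and straight along the tool axis: handle at (275,280), blade towards the top. The ring is free below it.

Call:
drive_tool:
  increments:
    - {"slide": [20, 40, 0], "turn": [0, 0, 0.145], "fingers": 0.1}
    - {"slide": [40, 80, 0], "turn": [0, 0, 0.29], "fingers": 0.1}
    - {"slide": [60, 120, 0], "turn": [0, 0, 0.435], "fingers": 0.1}
    - {"slide": [80, 160, 0], "turn": [0, 0, 0.58], "fingers": 0.1}
    - {"slide": [101, 201, 0], "turn": [0, 0, 0.725], "fingers": 0.1}

```text
clock: 4.25
position: [472.9, 268.5, 246.4]
tool_rot: [[-0.807, 0.591, -0.003], [0.591, 0.807, -0.002], [0.001, -0.003, -1.0]]
ft_force: [1.2, -0.0, -1.0]
grip_width: 18.3
grip_force: 42.5
```

Call:
drive_tool:
  increments:
    - {"slide": [0, 0, 0], "turn": [0, 0, 0.145], "fingers": 0.1}
    - {"slide": [0, 0, 0], "turn": [0, 0, 0.29], "fingers": 0.1}
    - {"slide": [0, 0, 0], "turn": [0, 0, 0.435], "fingers": 0.1}
    - {"slide": [0, 0, 0], "turn": [0, 0, 0.58], "fingers": 0.1}
    - {"slide": [0, 0, 0], "turn": [0, 0, 0.725], "fingers": 0.1}

```text
clock: 4.75
position: [473.8, 267.4, 246.3]
tool_rot: [[-0.213, 0.977, -0.003], [0.977, 0.213, -0.002], [-0.001, -0.004, -1.0]]
ft_force: [-0.2, 0.3, -0.3]
grip_width: 18.2
grip_force: 42.5
```

Call:
drive_tool:
  increments:
    - {"slide": [0, 0, 0], "turn": [0, 0, 0.145], "fingers": 0.1}
    - {"slide": [0, 0, 0], "turn": [0, 0, 0.29], "fingers": 0.1}
    - {"slide": [0, 0, 0], "turn": [0, 0, 0.435], "fingers": 0.1}
    - {"slide": [0, 0, 0], "turn": [0, 0, 0.58], "fingers": 0.1}
    - {"slide": [0, 0, 0], "turn": [0, 0, 0.725], "fingers": 0.1}

```text
clock: 5.25
position: [473.9, 267.3, 246.2]
tool_rot: [[0.489, 0.872, -0.003], [0.872, -0.489, -0.002], [-0.003, -0.002, -1.0]]
ft_force: [-0.0, -0.9, 0.1]
grip_width: 18.4
grip_force: 42.5
```

Call:
drive_tool:
  increments:
    - {"slide": [0, 0, 0], "turn": [0, 0, 0.145], "fingers": 0.1}
    - {"slide": [0, 0, 0], "turn": [0, 0, 0.29], "fingers": 0.1}
    - {"slide": [0, 0, 0], "turn": [0, 0, 0.435], "fingers": 0.1}
    - {"slide": [0, 0, 0], "turn": [0, 0, 0.58], "fingers": 0.1}
    - {"slide": [0, 0, 0], "turn": [0, 0, 0.675], "fingers": 0.1}

```text
clock: 5.75
position: [473.9, 267.3, 246.2]
tool_rot: [[0.927, 0.376, -0.003], [0.376, -0.927, -0.002], [-0.004, 0.001, -1.0]]
ft_force: [-0.1, -0.3, -0.3]
grip_width: 18.8
grip_force: 42.5
```

Call:
drive_tool:
  increments:
    - {"slide": [0, 0, 0], "turn": [0, 0, 0], "fingers": 0.1}
    - {"slide": [0, 0, 0], "turn": [0, 0, 0], "fingers": 0.1}
    - {"slide": [0, 0, 0], "turn": [0, 0, 0], "fingers": 0.1}

```text
clock: 6.05
position: [474.6, 267.8, 247.3]
tool_rot: [[0.924, 0.383, -0.001], [0.383, -0.924, -0.001], [-0.001, 0.0, -1.0]]
ft_force: [-0.0, -0.1, -0.4]
grip_width: 18.8
grip_force: 42.5
```

```bash
python3 - <<'E'
from h import *
np.set_printoptions(precision=3,suppress=True)
c=wrist("w4"); X=cloud(c); s=c["state"]; R=np.array(s["tool_rot"]); print(R)
tgt=np.array([474.4,270.3,s["position"][2]]); print("slide",R.T@(tgt-s["position"]),"tool x deg",np.degrees(np.arctan2(R[1,0],R[0,0])))
L=(X-s["position"])@R
hsv=cv2.cvtColor(c["image"],cv2.COLOR_RGB2HSV); b=cv2.inRange(hsv,np.array((3,100,40)),np.array((20,255,255)))>0
q=L[b&(abs(L[...,1])<30)&(L[...,2]<110)&(L[...,2]>40)]
r=cv2.minAreaRect(q[:,:2].astype(np.float32)); print("handle in tool",r,len(q),np.median(q[:,2]),np.polyfit(q[:,0],q[:,2],1))
m=(X[...,2]>3)&(X[...,2]<9)&(X[...,0]>300)&(X[...,0]<680)&(X[...,1]>160)&(X[...,1]<480)
k,lab,st,ce=cv2.connectedComponentsWithStats(m.astype(np.uint8),connectivity=4)
for i in range(1,k):
    if st[i,4]>1000: print("floor",cv2.minAreaRect(X[lab==i][:,:2].astype(np.float32)),np.median(X[lab==i][:,2]))
E
```

```text
w4 6.05 [ 0.492  0.382  1.85  -0.     0.91   1.67 ] [474.6 267.8 247.3]
[[ 0.924  0.383 -0.001]
 [ 0.383 -0.924 -0.001]
 [-0.001  0.    -1.   ]]
slide [ 0.774 -2.366 -0.001] tool x deg 22.501856826784262
handle in tool ((-5.928501129150391, 1.634908676147461), (19.96359634399414, 110.00306701660156), 89.9893569946289) 7312 62.963132172338874 [ 0.002 63.088]
floor ((467.8808288574219, 361.9871826171875), (261.1597595214844, 79.39148712158203), 21.76583480834961) 5.815140243485772
floor ((495.658447265625, 305.43243408203125), (251.84156799316406, 33.52111053466797), 21.78870391845703) 5.805758919972417
floor ((521.1793212890625, 260.0703430175781), (237.54129028320312, 24.21989631652832), 21.705833435058594) 5.804436686321591
```

Call:
drive_tool:
  increments:
    - {"slide": [1, -3, 35], "turn": [0, 0, 0.012], "fingers": 0.1}
    - {"slide": [1, -3, 75], "turn": [0, 0, 0.012], "fingers": 0.1}
    - {"slide": [1, -3, 115], "turn": [0, 0, 0.012], "fingers": 0.1}
    - {"slide": [1, -3, 140], "turn": [0, 0, 0.012], "fingers": 0.1}
    - {"slide": [1, -3, 150], "turn": [0, 0, 0.012], "fingers": 0.1}

```text
clock: 6.6
position: [473.4, 270.5, 95.4]
tool_rot: [[0.929, 0.371, -0.004], [0.371, -0.929, -0.002], [-0.004, 0.001, -1.0]]
ft_force: [0.3, 0.6, -1.1]
grip_width: 18.5
grip_force: 42.5
```

Call:
drive_tool:
  increments:
    - {"slide": [0, 0, 4], "turn": [0, 0, 0], "fingers": 0.1}
    - {"slide": [0, 0, 8], "turn": [0, 0, 0], "fingers": 0.1}
    - {"slide": [0, 0, 11], "turn": [0, 0, 0], "fingers": 0.1}
    - {"slide": [0, 0, 11], "turn": [0, 0, 0], "fingers": 0.1}

```text
clock: 7.0
position: [475.1, 271.5, 87.6]
tool_rot: [[0.929, 0.37, 0.001], [0.37, -0.929, 0.001], [0.001, -0.0, -1.0]]
ft_force: [-1.0, 0.1, 0.9]
grip_width: 18.8
grip_force: 42.5
```

Call:
drive_tool:
  increments:
    - {"slide": [0, 0, 1], "turn": [0, 0, 0], "fingers": 0.1}
    - {"slide": [0, 0, 2], "turn": [0, 0, 0], "fingers": 0.1}
    - {"slide": [0, 0, 2.5], "turn": [0, 0, 0], "fingers": 0.1}
    - {"slide": [0, 0, 2.5], "turn": [0, 0, 0], "fingers": 0.1}

```text
clock: 7.4
position: [474.8, 271.3, 84.6]
tool_rot: [[0.929, 0.37, 0.0], [0.37, -0.929, 0.0], [0.0, -0.0, -1.0]]
ft_force: [-0.2, -0.1, 2.0]
grip_width: 18.7
grip_force: 42.7
```

Call:
drive_tool:
  increments:
    - {"slide": [0, 0, 0], "turn": [0, 0, 0], "fingers": 0.3}
    - {"slide": [0, 0, 0], "turn": [0, 0, 0], "fingers": 0.4}
    - {"slide": [0, 0, 0], "turn": [0, 0, 0], "fingers": 0.4}
    - {"slide": [0, 0, -10], "turn": [0, 0, 0], "fingers": 0.4}
    - {"slide": [0, 0, -40], "turn": [0, 0, 0], "fingers": 0.4}

```text
clock: 7.9
position: [473.3, 270.5, 123.2]
tool_rot: [[0.929, 0.37, -0.004], [0.37, -0.929, -0.002], [-0.005, 0.001, -1.0]]
ft_force: [-0.1, 0.9, 0.0]
grip_width: 34.2
grip_force: 0.0
```

Call:
drive_tool:
  increments:
    - {"slide": [0, 0, -45], "turn": [0, 0, 0], "fingers": 0.6}
    - {"slide": [0, 0, -90], "turn": [0, 0, 0], "fingers": 0.6}
    - {"slide": [0, 0, -135], "turn": [0, 0, 0], "fingers": 0.6}
    - {"slide": [0, 0, -160], "turn": [0, 0, 0], "fingers": 0.6}
    - {"slide": [0, 0, -160], "turn": [0, 0, 0], "fingers": 0.6}

```text
clock: 8.4
position: [476.3, 272.1, 289.4]
tool_rot: [[0.929, 0.37, 0.008], [0.37, -0.929, 0.004], [0.008, -0.001, -1.0]]
ft_force: [0.8, 1.0, 0.4]
grip_width: 51.5
grip_force: 0.0
```

```bash
python3 - <<'E'
from h import *
from station import camera
np.set_printoptions(precision=2,suppress=True)
w=wrist("w5"); print(w["state"]["tool_rot"])
T=camera("top"); pickle.dump(T,open("top1.pkl","wb"))
for c in(w,T):
    X=cloud(c); hsv=cv2.cvtColor(c["image"],cv2.COLOR_RGB2HSV); b=cv2.inRange(hsv,np.array((3,100,40)),np.array((20,255,255)))>0
    a=np.radians(21.8); t=X[...,:2]-[484,320.6]; x=t@[np.cos(a),np.sin(a)]; y=t@[-np.sin(a),np.cos(a)]
    for nm,m in(("knife",(abs(y+42)<38)),("other",(abs(y-42)<38))):
        m=m&b&(abs(x)<130)&(X[...,2]>12)&(X[...,2]<40)
        if m.sum()>20: r=cv2.minAreaRect(np.c_[x[m],y[m]].astype(np.float32)); print(nm,"tray frame",r,np.median(X[m][:,2]),m.sum())
    q=X[(hsv[...,1]<50)&(hsv[...,2]>90)&(abs(X[...,2]-70)<5)&(np.hypot(X[...,0]-605,X[...,1]-88)<48)]
    if len(q)>50: A=np.c_[2*q[:,:2],np.ones(len(q))]; s=np.linalg.lstsq(A,(q[:,:2]**2).sum(1),rcond=None)[0]; print("ring",s[:2],np.sqrt(s[2]+s[:2]@s[:2]),np.median(q[:,2]),len(q),q.min(0),q.max(0))
E
```

```text
w5 8.4 [ 0.5   0.33  1.82 -0.    0.99  1.69] [476.3 272.1 289.4]
[[ 0.93  0.37  0.01]
 [ 0.37 -0.93  0.  ]
 [ 0.01 -0.   -1.  ]]
knife tray frame ((-37.100929260253906, -43.808990478515625), (20.008920669555664, 118.27549743652344), 89.7419204711914) 21.58024116883744 1684
other tray frame ((-29.89984130859375, 35.949745178222656), (19.931970596313477, 118.99434661865234), 89.64855194091797) 21.540244146378768 1847
ring [603.58  88.6 ] 39.7637259478445 70.68725824801817 3284 [557.18  42.6   65.42] [648.05 133.83  73.09]
knife tray frame ((-40.000762939453125, -43.988128662109375), (118.36045837402344, 19.667236328125), 0.190351203083992) 20.56802581395699 243
ring [601.63  86.77] 40.07509166449446 69.82373388657783 428 [557.34  42.33  65.07] [644.58 134.    74.91]
```

The knife lies flat and free at about (-38,-44) in the tray frame, parallel to the other one. Next is the flask, with a look at the ring on the way.

Call:
drive_tool:
  increments:
    - {"slide": [-7, 45, 0], "turn": [0, 0, 0], "fingers": 0.7}
    - {"slide": [-14, 90, 0], "turn": [0, 0, 0], "fingers": 0.7}
    - {"slide": [-21, 135, 0], "turn": [0, 0, 0], "fingers": 0.7}
    - {"slide": [-28, 180, 0], "turn": [0, 0, 0], "fingers": 0.7}
    - {"slide": [-28, 180, 0], "turn": [0, 0, 0], "fingers": 0.7}

```text
clock: 9.0
position: [515.2, 89.3, 282.8]
tool_rot: [[0.931, 0.365, -0.003], [0.365, -0.931, -0.002], [-0.003, 0.0, -1.0]]
ft_force: [0.3, 0.5, -0.2]
grip_width: 59.5
grip_force: 0.0
```

```bash
cat > ring.py <<'E'
from h import *
import sys
np.set_printoptions(precision=2,suppress=True)
c=wrist(sys.argv[1]); X=cloud(c); s=c["state"]; print(s["tool_rot"],s["qd"])
q=X[(abs(X[...,2]-70.5)<3)&(np.hypot(X[...,0]-603,X[...,1]-88)<60)]; d=np.hypot(*(q[:,:2]-[603,88]).T)
print("ring",len(q),np.median(q[:,2]),q.min(0),q.max(0))
# inner edge: table/base points inside hole -> max extent; fit circle to hole boundary by angle bins
from scipy.optimize import least_squares
ctr=np.array([603.,88.])
for _ in range(5):
    v=q[:,:2]-ctr; d=np.hypot(*v.T); a=np.degrees(np.arctan2(v[:,1],v[:,0]))//10
    P=np.array([q[a==k][np.argmin(d[a==k]),:2] for k in np.unique(a)])
    r=least_squares(lambda z:np.hypot(*(P-z[:2]).T)-z[2],[*ctr,34],loss="soft_l1"); ctr=r.x[:2]
print("hole",r.x,len(P))
F=X[(abs(X[...,0]-607)<80)&(abs(X[...,1]+288)<60)&(X[...,2]>5)]; print("flask pts",len(F), F[F[:,2]>100].mean(0) if (F[:,2]>100).any() else None)
E
python3 ring.py w6
```

```text
w6 9.0 [ 0.15  0.3   1.87 -0.    0.97  1.35] [515.2  89.3 282.8]
[[ 0.93  0.37 -0.  ]
 [ 0.37 -0.93 -0.  ]
 [-0.    0.   -1.  ]] [0.07 0.   0.   0.03 0.   0.07]
ring 5072 70.79101572140868 [543.12  33.5   67.52] [648.26 143.51  73.41]
hole [603.59  87.52  33.74] 36
flask pts 0 None
```

Call:
drive_tool:
  increments:
    - {"slide": [-6, 44, 0], "turn": [0, 0, 0], "fingers": 0.7}
    - {"slide": [-12, 88, 0], "turn": [0, 0, 0], "fingers": 0.7}
    - {"slide": [-18, 132, 0], "turn": [0, 0, 0], "fingers": 0.7}
    - {"slide": [-24, 176, 0], "turn": [0, 0, 0], "fingers": 0.7}
    - {"slide": [-30, 220, 0], "turn": [0, 0, 0], "fingers": 0.7}

```text
clock: 9.55
position: [568.6, -122.2, 283.1]
tool_rot: [[0.929, 0.371, -0.002], [0.371, -0.929, 0.001], [-0.002, -0.002, -1.0]]
ft_force: [0.2, 0.1, 0.6]
grip_width: 60.1
grip_force: 0.0
```

Call:
drive_tool:
  increments:
    - {"slide": [-6, 44, 0], "turn": [0, 0, 0], "fingers": 0.7}
    - {"slide": [-12, 88, 0], "turn": [0, 0, 0], "fingers": 0.7}
    - {"slide": [-18, 132, 0], "turn": [0, 0, 0], "fingers": 0.7}
    - {"slide": [-22, 165, 0], "turn": [0, 0, 0], "fingers": 0.7}
    - {"slide": [-22, 165, 0], "turn": [0, 0, 0], "fingers": 0.7}

```text
clock: 10.05
position: [610.0, -285.8, 282.7]
tool_rot: [[0.93, 0.368, -0.001], [0.368, -0.93, -0.0], [-0.001, -0.0, -1.0]]
ft_force: [1.0, 0.8, 0.4]
grip_width: 59.9
grip_force: 0.0
```

```bash
python3 - <<'E'
from h import *
np.set_printoptions(precision=2,suppress=True)
c=wrist("w7"); X=cloud(c); s=c["state"]; R=np.array(s["tool_rot"]); print(R)
L=(X-s["position"])@R
m=(abs(X[...,0]-607)<60)&(abs(X[...,1]+288)<60)
w=X[m&(X[...,2]>20)&(X[...,2]<80)]; A=np.c_[2*w,np.ones(len(w))]; z=np.linalg.lstsq(A,(w**2).sum(1),rcond=None)[0]; print("sphere",z[:3],np.sqrt(z[3]+z[:3]@z[:3]),len(w))
t=X[m&(X[...,2]>146)&(X[...,2]<155)]; print("rim",len(t),t.min(0),t.max(0),np.median(t[:,2])); e=cv2.minEnclosingCircle(t[:,:2].astype(np.float32)); print(e)
print("slide to sphere xy",R.T@(np.array([z[0],z[1],172])-s["position"]),"to rim",R.T@(np.array([*e[0],172])-s["position"]))
E
```

```text
w7 10.05 [-0.46  0.52  1.53 -0.    1.1   0.74] [ 610.  -285.8  282.7]
[[ 0.93  0.37 -0.  ]
 [ 0.37 -0.93 -0.  ]
 [-0.   -0.   -1.  ]]
sphere [ 610.27 -288.05   43.99] 41.54527192142314 3271
rim 1127 [ 596.75 -301.91  146.07] [ 624.33 -274.42  153.  ] 150.96443301836908
((610.4509887695312, -287.9790344238281), 13.974026679992676)
slide to sphere xy [ -0.46   2.24 110.75] to rim [ -0.26   2.24 110.75]
```

View pics/w7.png

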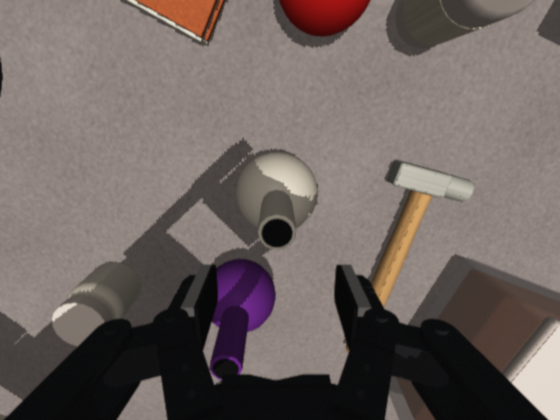

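The picture shows the white flask with its rim at (277,232), lying on the gripper's centre line. The purple one is off to the side, and the measured rim has radius 14 mm at 150 mm height, as it must.

Call:
drive_tool:
  increments:
    - {"slide": [-0.3, 2.2, 40], "turn": [0, 0, 0], "fingers": 0.7}
    - {"slide": [-0.3, 2.2, 80], "turn": [0, 0, 0], "fingers": 0.7}
    - {"slide": [-0.3, 2.2, 105], "turn": [0, 0, 0], "fingers": 0.7}
    - {"slide": [-0.3, 2.2, 111], "turn": [0, 0, 0], "fingers": 0.7}
    - {"slide": [-0.3, 2.2, 111], "turn": [0, 0, 0], "fingers": 0.7}
  grip_force: 60

```text
clock: 10.6
position: [609.5, -283.6, 172.2]
tool_rot: [[0.929, 0.371, -0.003], [0.371, -0.929, 0.002], [-0.002, -0.002, -1.0]]
ft_force: [0.0, 0.0, 0.4]
grip_width: 59.8
grip_force: 0.0
```

Call:
drive_tool:
  increments:
    - {"slide": [0, 0, 0], "turn": [0, 0, 0], "fingers": 0.45}
    - {"slide": [0, 0, 0], "turn": [0, 0, 0], "fingers": 0.3}
    - {"slide": [0, 0, 0], "turn": [0, 0, 0], "fingers": 0.2}
    - {"slide": [0, 0, 0], "turn": [0, 0, 0], "fingers": 0.2}
    - {"slide": [0, 0, 0], "turn": [0, 0, 0], "fingers": 0.2}

```text
clock: 11.1
position: [610.9, -285.8, 175.5]
tool_rot: [[0.929, 0.37, 0.003], [0.37, -0.929, -0.001], [0.002, 0.002, -1.0]]
ft_force: [1.1, 1.2, 6.6]
grip_width: 26.8
grip_force: 59.4
```

Call:
drive_tool:
  increments:
    - {"slide": [0, 0, -10], "turn": [0, 0, 0], "fingers": 0.2}
    - {"slide": [0, 0, -45], "turn": [0, 0, 0], "fingers": 0.2}
    - {"slide": [0, 0, -90], "turn": [0, 0, 0], "fingers": 0.2}
    - {"slide": [0, 0, -120], "turn": [0, 0, 0], "fingers": 0.2}
    - {"slide": [0, 0, -120], "turn": [0, 0, 0], "fingers": 0.2}

```text
clock: 11.6
position: [611.7, -286.5, 299.5]
tool_rot: [[0.929, 0.37, 0.008], [0.37, -0.929, -0.004], [0.006, 0.007, -1.0]]
ft_force: [0.7, -0.1, -2.6]
grip_width: 26.6
grip_force: 59.8
```

Call:
drive_tool:
  increments:
    - {"slide": [13, -35, 0], "turn": [0, 0, 0], "fingers": 0.2}
    - {"slide": [26, -70, 0], "turn": [0, 0, 0], "fingers": 0.2}
    - {"slide": [39, -105, 0], "turn": [0, 0, 0], "fingers": 0.2}
    - {"slide": [52, -140, 0], "turn": [0, 0, 0], "fingers": 0.2}
    - {"slide": [65, -175, 0], "turn": [0, 0, 0], "fingers": 0.2}

```text
clock: 12.1
position: [604.4, -97.4, 292.1]
tool_rot: [[0.929, 0.37, -0.002], [0.37, -0.929, 0.0], [-0.002, -0.001, -1.0]]
ft_force: [0.6, 0.8, -1.4]
grip_width: 26.7
grip_force: 59.9
```

Call:
drive_tool:
  increments:
    - {"slide": [13, -35, 0], "turn": [0, 0, 0], "fingers": 0.2}
    - {"slide": [26, -70, 0], "turn": [0, 0, 0], "fingers": 0.2}
    - {"slide": [39, -105, 0], "turn": [0, 0, 0], "fingers": 0.2}
    - {"slide": [52, -140, 0], "turn": [0, 0, 0], "fingers": 0.2}
    - {"slide": [65, -175, 0], "turn": [0, 0, 0], "fingers": 0.2}

```text
clock: 12.6
position: [600.1, 89.1, 292.2]
tool_rot: [[0.929, 0.37, -0.002], [0.37, -0.929, -0.0], [-0.002, -0.001, -1.0]]
ft_force: [0.9, -0.6, -2.7]
grip_width: 26.9
grip_force: 59.9
```

Call:
drive_tool:
  increments:
    - {"slide": [0, 0, 0], "turn": [0, 0, 0], "fingers": 0.2}
    - {"slide": [0, 0, 0], "turn": [0, 0, 0], "fingers": 0.2}
    - {"slide": [0, 0, 0], "turn": [0, 0, 0], "fingers": 0.2}

```text
clock: 12.9
position: [600.7, 87.1, 292.7]
tool_rot: [[0.929, 0.37, -0.001], [0.37, -0.929, -0.001], [-0.002, -0.0, -1.0]]
ft_force: [-0.1, 0.6, -1.8]
grip_width: 26.9
grip_force: 60.2
```

```bash
cat > fl.py <<'E'
from h import *
import sys
from station import camera
np.set_printoptions(precision=3,suppress=True)
w=wrist(sys.argv[1]); s=w["state"]; R=np.array(s["tool_rot"]); p=np.array(s["position"]); print(R,s["ft_force"],s["grip_force"])
oz=p[2]-175
for n,c in(("w",w),("scene",camera("scene")),("top",camera("top"))):
    X=cloud(c); hsv=cv2.cvtColor(c["image"],cv2.COLOR_RGB2HSV)
    m=(np.hypot(X[...,0]-p[0],X[...,1]-p[1])<44)&(hsv[...,1]<70)
    q=X[m&(X[...,2]>max(oz+8,78))&(X[...,2]<oz+76)]
    for _ in range(4):
        if len(q)<60: break
        A=np.c_[2*q,np.ones(len(q))]; z=np.linalg.lstsq(A,(q**2).sum(1),rcond=None)[0]; r=np.sqrt(z[3]+z[:3]@z[:3]); e=abs(np.linalg.norm(q-z[:3],axis=1)-r); q=q[e<np.percentile(e,90)]
    if len(q)>60: print(n,"sphere",z[:3],r,len(q),"rel TCP",z[:3]-p)
E
python3 fl.py w8
```

```text
w8 12.9 [ 0.124  0.41   1.679 -0.     1.054  1.317] [600.7  87.1 292.7]
[[ 0.929  0.37  -0.001]
 [ 0.37  -0.929 -0.001]
 [-0.002 -0.    -1.   ]] [-0.112  0.576 -1.769] 60.17101764678955
w sphere [599.349  84.781 161.166] 41.60433269205389 3701 rel TCP [  -1.392   -2.29  -131.533]
scene sphere [598.359  85.883 159.713] 41.236368716577346 550 rel TCP [  -2.383   -1.188 -132.986]
top sphere [597.264  83.902 160.871] 41.23268727886902 180 rel TCP [  -3.477   -3.169 -131.827]
```

View pics/w8.png

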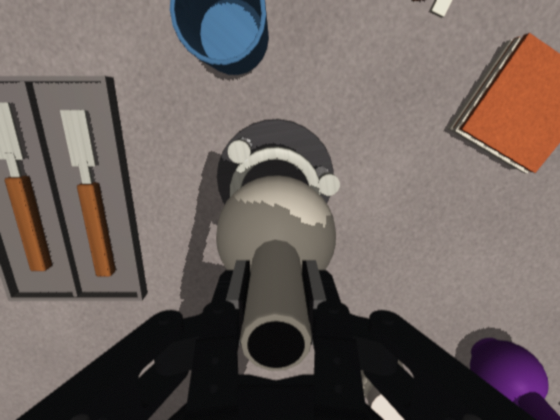

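The picture shows the flask upright in the gripper, belly at (277,235) above the ring, and both knives in the tray on the left. The depth readings say to shift (+4.3, +2.7) mm; the flask seats at a TCP height of about 227 mm and the ring is fully down at about 207 mm.

Call:
drive_tool:
  increments:
    - {"slide": [5, -1, 15], "turn": [0, 0, 0], "fingers": 0.2}
    - {"slide": [5, -1, 30], "turn": [0, 0, 0], "fingers": 0.2}
    - {"slide": [5, -1, 45], "turn": [0, 0, 0], "fingers": 0.2}
    - {"slide": [5, -1, 55], "turn": [0, 0, 0], "fingers": 0.2}
    - {"slide": [5, -1, 60], "turn": [0, 0, 0], "fingers": 0.2}
  grip_force: 80

```text
clock: 13.55
position: [604.6, 90.5, 231.3]
tool_rot: [[0.929, 0.37, -0.003], [0.37, -0.929, -0.0], [-0.003, -0.001, -1.0]]
ft_force: [0.1, 0.5, -2.9]
grip_width: 26.7
grip_force: 78.7
```

Call:
drive_tool:
  increments:
    - {"slide": [0, 0, 2], "turn": [0, 0, 0], "fingers": 0.2}
    - {"slide": [0, 0, 4], "turn": [0, 0, 0], "fingers": 0.2}
    - {"slide": [0, 0, 6], "turn": [0, 0, 0], "fingers": 0.2}
    - {"slide": [0, 0, 8], "turn": [0, 0, 0], "fingers": 0.2}
    - {"slide": [0, 0, 10], "turn": [0, 0, 0], "fingers": 0.2}

```text
clock: 14.05
position: [605.8, 90.6, 224.1]
tool_rot: [[0.929, 0.37, 0.001], [0.37, -0.929, 0.0], [0.001, 0.0, -1.0]]
ft_force: [-2.0, -0.7, 3.0]
grip_width: 26.6
grip_force: 79.2
```

Call:
drive_tool:
  increments:
    - {"slide": [-1, 0, 2], "turn": [0, 0, 0], "fingers": 0.2}
    - {"slide": [-1, 0, 4], "turn": [0, 0, 0], "fingers": 0.2}
    - {"slide": [-1, 0, 6], "turn": [0, 0, 0], "fingers": 0.2}
    - {"slide": [-1, 0, 8], "turn": [0, 0, 0], "fingers": 0.2}
    - {"slide": [-1, 0, 10], "turn": [0, 0, 0], "fingers": 0.2}

```text
clock: 14.55
position: [604.8, 90.1, 213.5]
tool_rot: [[0.929, 0.37, 0.001], [0.37, -0.929, -0.0], [0.001, 0.0, -1.0]]
ft_force: [-0.4, -3.3, 4.7]
grip_width: 26.0
grip_force: 79.3
```

Call:
drive_tool:
  increments:
    - {"slide": [0, 0, 2], "turn": [0, 0, 0], "fingers": 0.2}
    - {"slide": [0, 0, 4], "turn": [0, 0, 0], "fingers": 0.2}
    - {"slide": [0, 0, 6], "turn": [0, 0, 0], "fingers": 0.2}
    - {"slide": [0, 0, 6], "turn": [0, 0, 0], "fingers": 0.2}

```text
clock: 14.95
position: [604.8, 90.1, 207.5]
tool_rot: [[0.929, 0.37, 0.001], [0.37, -0.929, -0.0], [0.0, 0.0, -1.0]]
ft_force: [-0.1, -3.3, 6.4]
grip_width: 26.4
grip_force: 79.4
```

Call:
drive_tool:
  increments:
    - {"slide": [0, 1, 1], "turn": [0, 0, 0], "fingers": 0.2}
    - {"slide": [0, 1, 2], "turn": [0, 0, 0], "fingers": 0.2}
    - {"slide": [0, 1, 2], "turn": [0, 0, 0], "fingers": 0.2}
    - {"slide": [0, 1, 2], "turn": [0, 0, 0], "fingers": 0.2}

```text
clock: 15.35
position: [605.1, 89.6, 206.5]
tool_rot: [[0.929, 0.37, 0.001], [0.37, -0.929, 0.001], [0.001, -0.0, -1.0]]
ft_force: [-3.8, -1.1, 11.8]
grip_width: 26.5
grip_force: 80.3
```

Call:
drive_tool:
  increments:
    - {"slide": [0, 0, 1], "turn": [0, 0, 0], "fingers": 0.2}
    - {"slide": [0, 0, 1], "turn": [0, 0, 0], "fingers": 0.2}
    - {"slide": [0, 0, 1], "turn": [0, 0, 0], "fingers": 0.2}
    - {"slide": [0, 0, 1], "turn": [0, 0, 0], "fingers": 0.2}
    - {"slide": [0, 0, 1], "turn": [0, 0, 0], "fingers": 0.2}

```text
clock: 15.85
position: [605.2, 89.7, 206.3]
tool_rot: [[0.929, 0.37, 0.001], [0.37, -0.929, 0.001], [0.001, -0.0, -1.0]]
ft_force: [-4.6, -1.5, 19.3]
grip_width: 26.0
grip_force: 81.0
```

```bash
python3 - <<'E'
from h import *
from station import camera,get_state
np.set_printoptions(precision=2,suppress=True)
w=wrist("w9"); s=w["state"]; p=np.array(s["position"]); print(s["ft_force"],s["tool_rot"][2])
S=camera("scene"); cv2.imwrite("pics/s9.png",cv2.resize(S["image"][170:310,230:480,::-1],None,fx=3,fy=3))
for n,c in(("w",w),("scene",S),("top",camera("top"))):
    X=cloud(c); hsv=cv2.cvtColor(c["image"],cv2.COLOR_RGB2HSV); d=np.hypot(X[...,0]-603.6,X[...,1]-87.5)
    q=X[(d>41)&(d<44.5)&(X[...,2]>35)&(X[...,2]<80)]; print(n,"ring z",np.percentile(q[:,2],[25,50,75]),len(q))
    q=X[(d<44)&(hsv[...,1]<70)&(X[...,2]>60)&(X[...,2]<108)]
    for _ in range(4):
        A=np.c_[2*q,np.ones(len(q))]; z=np.linalg.lstsq(A,(q**2).sum(1),rcond=None)[0]; r=np.sqrt(z[3]+z[:3]@z[:3]); e=abs(np.linalg.norm(q-z[:3],axis=1)-r); q=q[e<=np.percentile(e,90)]
    print("  sphere",z[:3],r,len(q))
    b=cv2.inRange(hsv,np.array((3,100,40)),np.array((20,255,255)))>0; t=X[...,:2]-[484,320.6]; a=np.radians(21.8); x=t@[np.cos(a),np.sin(a)]; y=t@[-np.sin(a),np.cos(a)]
    m=b&(abs(x)<130)&(abs(y+42)<38)&(X[...,2]>12)&(X[...,2]<40)
    if m.sum()>20: print("  knife",cv2.minAreaRect(np.c_[x[m],y[m]].astype(np.float32)),np.median(X[m][:,2]))
E
```

```text
w9 15.85 [0.13 0.53 1.72 0.   0.89 1.32] [605.2  89.7 206.3]
[-4.63 -1.53 19.31] [ 0. -0. -1.]
w ring z [50.31 51.04 75.38] 1065
  sphere [603.92  87.46  74.82] 41.58462679938955 3838
  knife ((-37.409934997558594, -44.59790802001953), (119.78907012939453, 21.70289421081543), 0.29077765345573425) 21.301863711211652
scene ring z [44.36 48.28 63.77] 173
  sphere [602.43  88.91  73.09] 41.38910186248032 486
  knife ((-36.372779846191406, -42.85319519042969), (116.79118347167969, 18.811603546142578), 0.0011225491762161255) 19.75019211745552
top ring z [51.11 54.83 76.31] 17
  sphere [600.74  86.7   74.25] 40.92472075742125 133
  knife ((-40.09832000732422, -42.9619140625), (20.977283477783203, 117.56742858886719), 89.39564514160156) 20.694636135166203
```

View pics/s9.png

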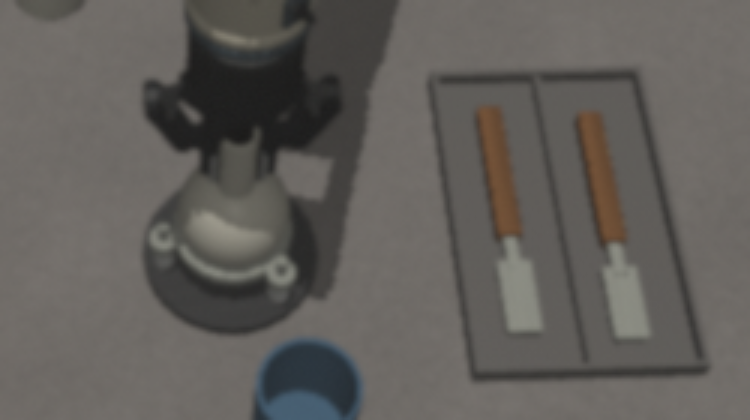

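The picture shows the flask upright in the lowered ring, held at the neck, and both knives parallel in the tray. The ring top reads about 50 mm, which is fully down. The belly is within 1 mm of the ring centre and the flask presses with about 21 N.

```bash
python3 -c "
from station import env
print(env.job_done())"
```

```text
the job is handed in; nothing more can be done
None
```

The job is handed in: the knife lies flat and free in the tray's empty compartment, parallel to the other one, and the flask is held upright in the ring, pressed fully down with about 21 N. The hand-in call returned no verdict.

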